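Open a screw-lid jar in the bracing block

TASK

Stand the white square jar upright in the square recess of the dark wooden block so that it sits fully down and cannot turn, then unscrew its tight blue lid anticlockwise until it comes free. Lift the lid out and finish still holding it in the gripper a few centimetres above the open jar, so that a colleague can look inside; the jar stays seated in the block, and the cup, mug and bowl nearby are left where they are.

Things in the scene. Friction and masses are not known exactly. Their poses are not given: they have to be found in the camera images.
- jar: Square white stoneware jar with blue bands, 64 x 64 mm, 92 mm tall without lid, 0.4 to 0.65 kg, loose. Origin: centre of its underside; z up, x and y square to its faces. A red open mark runs down from the rim in the middle of its +x and -x faces. It can be carried by its closed lid or its body. Unbraced, it turns along with the tight lid.
- jar_mouth (a point): Centre of the jar's round mouth (50 mm across), level with the rim, 92 mm above the jar's underside. A springy seal inside presses the lid up against the thread with about 25 N, so the lid turns stiffly (about 0.4 to 0.7 N m: take a firm grip of some 50 N) until it comes free.
- lid: Blue screw lid, 90 g, screwed into the jar at the start. Origin: centre of its underside, 79 to 80 mm above the jar's underside when closed; z up. From below: bar with two thread lugs along the lid's x (47 x 12 x 6.5 mm), stem 30 mm across, at 14.5 mm a flange 58 mm across, 4 mm thick, from 18.5 to 46.5 mm a round grip crown 48 mm across.
- lid_grip (a point): On the lid's axis at mid height of the round crown, 32.5 mm above the lid's underside: where to grip it, at any yaw.
- block: Dark wooden bracing block fixed to the table, 112 x 112 mm, 30 mm high, with a square recess 69 x 69 mm in its top, 22 mm deep, whose mouth is bevelled by 6 mm all round. Origin: centre of its underside; z up, x and y along its sides. The jar fits in any of four quarter turns.
- block_seat (a point): Centre of the recess floor, 8 mm above the table: the centre of the jar's underside comes here.
- cup: White cup without handle, 80 mm across, 65 mm tall, loose, to be left alone. Origin: centre of its underside.
- mug: Terracotta mug with a handle, 80 mm across, 85 mm tall, loose, to be left alone. Origin: centre of its underside.
- bowl: Blue bowl, 120 mm across, 50 mm tall, loose, to be left alone. Origin: centre of its underside.
- lid_line (a point): Middle of the white line across the lid's top, along the lid's x. It starts 45 to 85 degrees clockwise (from above) of the jar's x. Turned anticlockwise until it points at the red marks (within 12 degrees, either end to either mark) the lid is free: it rises about 2 mm and can be drawn straight up. About 12 degrees past the marks it meets a firm stop.
Mind the look-alikes: they are no part of the job. There is more than one size of the lid; the job needs the larger. There is more than one size of the block; the one meant has the size given above.

How it is judged:
By the outcome, as a careful person would: the job done as asked, in the order asked, and still so for the second after the job is handed in, while the arm keeps its last pose, push and grip.
It also fails if it takes over 45 s, if anything falls off the work surface, if the arm or the gripper's body presses on something with over 40 N, if the wrist force passes 120 N, or if a joint passes its speed limit or range.

ROBOT

A 6-joint arm with a two-finger parallel gripper is mounted at the origin on the work surface. World frame = base frame: x ahead of the robot, y to its left, z up, the work surface at z = 0. Lengths are in mm, angles in degrees, forces in N, time in s.
With the tool pointing down it reaches from about 325 to 925 mm from the base axis. Payload 3.1 kg.
Tool frame: the origin (TCP) lies at the very end of the fingers, on their centre line; the grasp point (between the pads) lies grasp_offset behind it (grasp_offset is the distance from the TCP to the grasp point, in mm); z points along the fingers, y is the line along which they close (so a half turn about z gives the same grasp; the last joint's range is limited). The gripper opens to 85 mm and grips with 20 to 120 N. Pads are 22 mm wide; open, the fingers measure 114 mm over their backs; the gripper's body (76 mm by 85 mm) begins 54 mm behind the grasp point. The pads swing forward as they close: fully open they stand 13 mm farther back than shut.
Start: joints at [68.056, 12.427, 92.441, -0, 75.132, -6.429], TCP at [167.17, 602.24, 231.3] pointing down, gripper open.
Joint ranges: [-157.48, 157.48], [-44.54, 120.13], [17.64, 146.25], [-64.5, 244.5], [7.68, 150.69], [-147.95, 147.95]. Speed limits (degrees/s): [159.86, 159.86, 180, 180, 180, 180].

INTERFACE

Orientations are given as [roll, pitch, yaw] about the fixed x, y, z axes, in that order (R = Rz(yaw) Ry(pitch) Rx(roll)).
In Python, from station import * gives the robot as it stands. Calls block until the motion is done:
- goto(position, orientation): joint-space move of the TCP to a pose.
- move_l(position, attitude=None, speed=150): straight line of the TCP; attitude=None keeps the orientation; speed is the mean speed in mm/s.
- move_j(angles): joint-space move.
- grip(opening, squeeze=None): finger opening in mm; squeeze is the grip in N (None keeps the last); returns when the fingers have stopped.
- wait(seconds).
- solve_ik(position, orientation): joint angles nearest the present ones, or None.
- get_obs(): the state.
- get_image(name): name is "scene" or "top" or "wrist"; returns the picture (384x512x3 uint8, red, green, blue); there is no depth.
- get_calibration(name): a dict with "fx", "fy", "cx", "cy" (pixels), "R" (3x3) and "t" (3): a world point X has camera coordinates R X + t; the wrist camera has in their place "mount" (4x4, takes a point from camera to tool coordinates, whose origin is the TCP and whose axes are the flange's). Camera axes: x right, y down, z forward; pixel columns grow to the right and rows downward; lengths in mm; the calibration is good to about 2 mm. A picture is of the moment at which its call begins: read the wrist's pose just before it. get_calibration takes no time and is no camera call.
A pose or a line that the arm cannot do raises Unreachable and nothing moves.
- sign_off(): hands the job in; it is judged then, once.
Trained networks look in the newest picture that a camera, given by its name, has taken for a name from the list of things; names that differ only in an ending like _2 or _b are one class to them, and where a whole thing is asked for, a point or a joint stands for the part that bears it (a point fixed in the world has none). Each returns a list of dicts, best first, with "score" (0 to 1); they miss things now and then, are a little off and sometimes report something else, mostly with a low value. They report only what shows in the picture. A call takes as long as a camera call. They do not tell look-alikes from the thing itself.
- spot_in(name, camera): "extent" ([centre column, centre row, width, height] in pixels, round what is visible of it).
- regions_of(name, camera): "region" (384x512 bool, what is visible of it) and "extent" ([centre column, centre row, width, height] in pixels, round what is visible of it).
The state is a dict: "t": time; "joint_pos": joint angles; "qvel": joint speeds; "effort": joint torques, N m; "tcp_pos": TCP position; "ee_rot": TCP orientation; "wrist_force": force on the tool from outside, world axes, zero at the start; "moment": the same for the moment, N m; "grip_width": finger opening in mm; "grip_force": force on a finger pad.
Only numpy, scipy, OpenCV 4.12 (cv2) and the standard library are available. Lean on these libraries where they do the work, as an engineer would, in place of code of your own. Each camera call takes 0.05 s, during which the arm holds its last target. There are 200 camera calls.

## Working session

There is one attempt and no reset: what is moved stays moved. The work goes in short steps, each a Python script; the robot and the scene stay as the last script left them, time stands still between calls to the robot, and variables do not carry over. Pictures are saved under pics/ and viewed, at most 10 in all, crops included, and the job is handed in when it is done.

```bash
mkdir -p pics
cat > h.py <<'E'
from station import *
import numpy as np, cv2
from scipy.spatial.transform import Rotation as Ro
def ray(cam,u,v,z):
    c=get_calibration(cam); R=np.array(c["R"]); t=np.array(c["t"])
    d=R.T@np.array([(u-c["cx"])/c["fx"],(v-c["cy"])/c["fy"],1]); o=-R.T@t
    return o+d*(z-o[2])/d[2]
def save(im,n): cv2.imwrite("pics/"+n+".png",im[:,:,::-1])
E
python3 - <<'E'
from h import *
o=get_obs();print({k:o[k] for k in("t","tcp_pos","ee_rot","grip_width")}); 
try: print(grasp_offset)
except Exception as e: print(e)
H={"jar":50,"lid":120,"block":30,"cup":65,"mug":85,"bowl":50,"lid_line":126,"block_seat":8}
ims=[]
for cam in("top","scene"):
    im=get_image(cam);ims.append(im)
    c=get_calibration(cam);print(cam,"campos",(-np.array(c["R"]).T@np.array(c["t"])).round())
    for n in H:
        for d in spot_in(n,cam):
            e=d["extent"];print(n,round(d["score"],2),np.round(e),ray(cam,e[0],e[1],H[n]).round())
save(np.vstack(ims)[:, :],"a")
im=cv2.imread("pics/a.png");cv2.imwrite("pics/top.png",cv2.resize(im[:384],(800,600)));cv2.imwrite("pics/scene.png",cv2.resize(im[384:],(800,600)))
E
```

```text
{'t': 0.0, 'tcp_pos': array([166.86579871, 601.46324995, 229.97794086]), 'ee_rot': array([-1.79866908e+02, -1.47315566e-02,  1.64485414e+02]), 'grip_width': 85.38684258585465}
18.700000000000003
top campos [ 453.    7. 1289.]
jar 0.62 [294. 193.  32.  30.] [ 527. -122.   50.]
lid 0.66 [296. 194.  20.  23.] [ 521. -119.  120.]
lid 0.49 [300. 161.  13.  16.] [ 607. -129.  120.]
block 0.64 [208. 200.  50.  54.] [509. 113.  30.]
block 0.59 [147. 273.  85.  85.] [308. 275.  30.]
block 0.23 [296. 194.  21.  17.] [ 528. -130.   30.]
cup 0.94 [249. 121.  27.  26.] [720.   2.  65.]
mug 0.83 [107. 183.  40.  43.] [547. 372.  85.]
mug 0.48 [205. 200.  53.  54.] [505. 115.  85.]
bowl 0.74 [393. 164.  46.  41.] [ 609. -393.   50.]
lid_line 0.77 [294. 193.  22.  18.] [ 523. -114.  126.]
lid_line 0.65 [297. 161.  10.  14.] [ 606. -120.  126.]
block_seat 0.79 [148. 273.  85.  77.] [305. 278.   8.]
block_seat 0.69 [205. 201.  55.  55.] [507. 121.   8.]
block_seat 0.31 [247. 123.  27.  24.] [727.   7.   8.]
scene campos [ 917. -540.  737.]
jar 0.64 [231. 232.  37.  45.] [ 535. -135.   50.]
jar 0.21 [233. 213.  28.  23.] [497. -82.  50.]
lid 0.7 [263. 258.  11.  15.] [ 670. -190.  120.]
lid 0.55 [234. 213.  27.  23.] [ 543. -128.  120.]
lid 0.54 [325. 236.  35.  41.] [746. -64. 120.]
block 0.97 [256. 133.  62.  46.] [319. 260.  30.]
block 0.56 [281. 186.  50.  37.] [533.  94.  30.]
cup 0.83 [326. 235.  32.  41.] [732. -17.  65.]
mug 0.92 [338. 140.  34.  34.] [592. 316.  85.]
bowl 0.66 [180. 338.  58.  60.] [ 621. -395.   50.]
lid_line 0.83 [232. 215.  24.  24.] [ 546. -138.  126.]
lid_line 0.49 [263. 257.  13.  18.] [ 671. -191.  126.]
block_seat 0.66 [278. 184.  53.  42.] [509. 113.   8.]
block_seat 0.64 [258. 135.  59.  39.] [315. 278.   8.]
```

View pics/top.png

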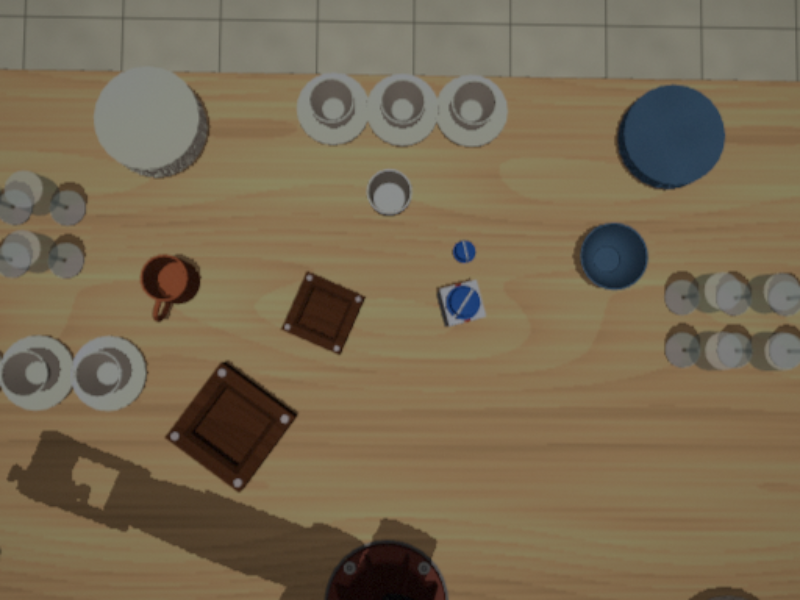

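View pics/scene.png

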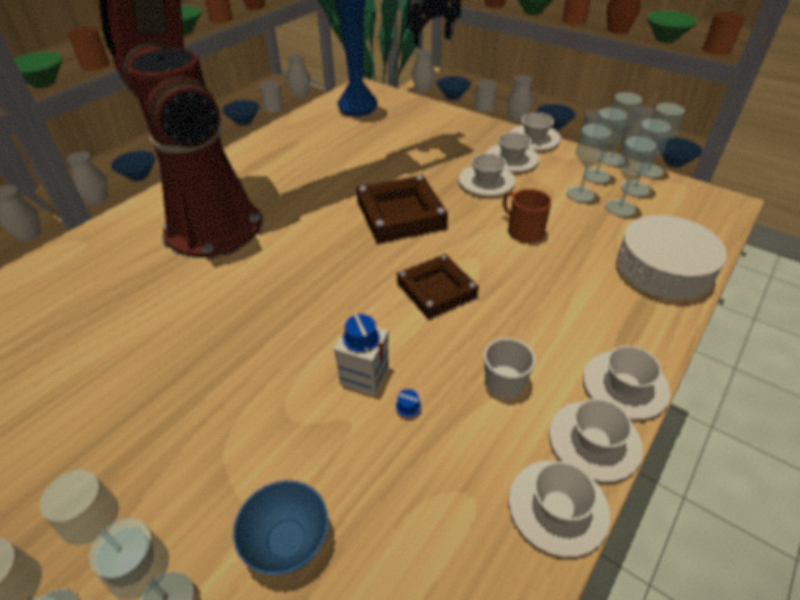

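The top view shows the jar at about (463,303) with its lid and the small spare lid at (464,251). The block that matches 112 mm is the smaller one at (323,313); the big one, about 165 mm, is the look-alike. Next, closer looks with the wrist camera.

```bash
cat >> h.py <<'E'
def camT():
    o=get_obs();T=np.eye(4);T[:3,:3]=Ro.from_euler("xyz",o["ee_rot"],degrees=True).as_matrix();T[:3,3]=o["tcp_pos"]
    return T@np.array(get_calibration("wrist")["mount"])
def wray(M,u,v,z):
    c=get_calibration("wrist");d=M[:3,:3]@np.array([(u-c["cx"])/c["fx"],(v-c["cy"])/c["fy"],1])
    return M[:3,3]+d*(z-M[2,3])/d[2]
def look(p,yaw,tcpz):
    m=np.array(get_calibration("wrist")["mount"]);R=Ro.from_euler("xyz",[180,0,yaw],degrees=True).as_matrix()
    c=R@m[:3,3];d=R@m[:3,2];h=tcpz+c[2]-p[2];x=np.array(p)-d*h/(-d[2])-c
    goto([x[0],x[1],tcpz],[180,0,yaw]);wait(.2);M=camT();return M,get_image("wrist")
E
python3 - <<'E'
from h import *
print(np.round(get_calibration("wrist")["mount"],2),get_calibration("wrist")["fx"])
for n,p,yaw in(("block",[508,113,30],102),("jar",[523,-119,126],77)):
    M,im=look(p,yaw,300 if n=="block" else 330); save(im,"w"+n); np.save(n+"M.npy",M); print(n,get_obs()["t"],get_obs()["joint_pos"].round(1),M[:3,3].round())
    for q in ((n,) if n=="block" else ("jar","lid","lid_line")):
        for k,d in enumerate(regions_of(q,"wrist")):
            e=d["extent"];z={"block":30,"jar":92,"lid":126,"lid_line":126}[q]
            r=cv2.minAreaRect(np.argwhere(d["region"])[:,::-1].astype(np.float32))
            print(q,round(d["score"],2),np.round(e),wray(M,e[0],e[1],z).round(1))
            b=[wray(M,*c,z)[:2].round(1) for c in cv2.boxPoints(r)];b=np.array(b);print(b.tolist(),b.mean(0).round(1),np.linalg.norm(b[1]-b[0]).round(),np.linalg.norm(b[2]-b[1]).round(),np.degrees(np.arctan2(*(b[1]-b[0])[::-1])).round(1))
E
```

```text
[[ 0.0000e+00 -9.6000e-01 -2.9000e-01  7.4820e+01]
 [ 1.0000e+00  0.0000e+00 -0.0000e+00  7.0000e-02]
 [ 0.0000e+00 -2.9000e-01  9.6000e-01 -1.4292e+02]
 [ 0.0000e+00  0.0000e+00  0.0000e+00  1.0000e+00]] 320.41230927904445
block 3.15 [ 10.4  -2.9 101.5   0.   81.4  -1.6] [481. 235. 443.]
block 0.75 [263. 184. 113. 113.] [508.8 120.8  30. ]
[[433.2, 86.5], [477.2, 193.7], [584.5, 151.8], [546.1, 36.4]] [510.2 117.1] 116.0 115.0 67.7
block 0.68 [120.  64. 204. 128.] [309.2 231.4  30. ]
[[186.9, 255.6], [288.3, 373.7], [429.2, 290.4], [329.9, 153.1]] [308.6 268.2] 156.0 164.0 49.4
jar 4.45 [-16.9  -2.   97.5   0.   84.5  -4. ] [546. -16. 473.]
jar 0.85 [267. 177.  69.  78.] [ 532.2 -113.8   92. ]
[[484.8, -88.1], [547.5, -71.3], [567.6, -144.1], [502.2, -163.6]] [ 525.5 -116.8] 65.0 76.0 15.0
jar 0.57 [261. 189.  51.  51.] [ 521.8 -127.6   92. ]
[[484.3, -115.9], [534.0, -84.2], [566.2, -135.9], [515.9, -170.3]] [ 525.1 -126.6] 59.0 61.0 32.5
lid 0.73 [330. 166.  27.  23.] [ 603.7 -108.   126. ]
[[583.2, -100.5], [607.6, -83.9], [625.6, -110.7], [601.0, -128.0]] [ 604.4 -105.8] 30.0 32.0 34.2
lid 0.68 [261. 188.  50.  51.] [ 524.5 -116.2  126. ]
[[507.8, -83.3], [557.3, -94.6], [545.8, -151.2], [494.0, -139.4]] [ 526.2 -117.1] 51.0 58.0 -12.9
lid_line 0.82 [329. 162.  34.  28.] [ 603.5 -103.7  126. ]
[[586.5, -90.0], [617.0, -89.2], [619.8, -121.4], [588.5, -122.4]] [ 603.  -105.8] 31.0 32.0 1.5
lid_line 0.71 [265. 188.  49.  52.] [ 528.3 -117.8  126. ]
[[495.5, -95.2], [546.6, -82.3], [560.5, -137.5], [507.4, -152.1]] [ 527.5 -116.8] 53.0 57.0 14.2
```

View pics/wblock.png

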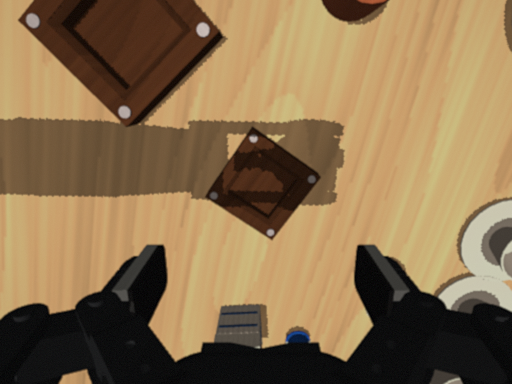

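View pics/wjar.png

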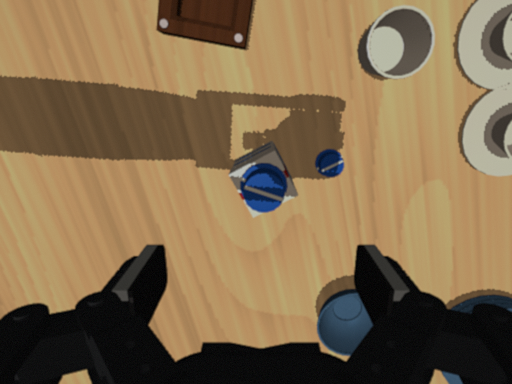

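The block's four corner screws show at (253,139), (312,179), (270,232) and (214,196). The jar's lid is at (264,188) with its line running lower right, and red marks show at (288,174) and (240,196). I'll take one lower look at the jar.

Run:
```python
from h import *
im=cv2.imread("pics/wblock.png").astype(int);M=np.load("blockM.npy")
P=[]
for u,v in((253,139),(312,179),(270,232),(214,196)):
    s=im[v-6:v+7,u-6:u+7]; w=np.clip(s.min(2)-90,0,None).astype(float);yy,xx=np.mgrid[v-6:v+7,u-6:u+7]
    P.append(wray(M,(w*xx).sum()/w.sum(),(w*yy).sum()/w.sum(),30)[:2])
P=np.array(P);print("block",P.round(1).tolist(),P.mean(0),[np.degrees(np.arctan2(*(P[(i+1)%4]-P[i])[::-1])).round(1) for i in range(4)],[np.linalg.norm(P[(i+1)%4]-P[i]).round(1) for i in range(4)])
M,im=look([526,-117,110],77,205);np.save("jar2M.npy",M);save(im,"wjar2");print(get_obs()["t"])
c=im[110:270,160:360].astype(np.uint8);save(cv2.resize(c,(800,640),interpolation=cv2.INTER_CUBIC)[:600],"wjar2c")
b=((im[:,:,2].astype(int)-im[:,:,0]>50)).astype(np.uint8)
n,l,st,ce=cv2.connectedComponentsWithStats(b)
for i in range(1,n):
    if st[i,4]>150: print("blue",st[i],ce[i],wray(M,*ce[i],126.5)[:2])
for q in("lid","lid_line","jar"):
    for d in spot_in(q,"wrist"): print(q,round(d["score"],2),np.round(d["extent"]),wray(M,*d["extent"][:2],126).round(1))
```

```text
block [[483.9, 177.4], [nan, nan], [534.0, 53.0], [443.0, 81.1]] [nan nan] [np.float64(nan), np.float64(nan), np.float64(162.9), np.float64(67.0)] [np.float64(nan), np.float64(nan), np.float64(95.2), np.float64(104.6)]
5.425
blue [330 139  37  27 497] [347.92152918 151.35412475] [ 596.29050433 -100.30773532]
blue [ 225  157   67   73 2980] [257.99228188 193.89295302] [ 527.07231973 -116.74737   ]
blue [334 156  35  20 304] [355.26644737 167.54276316] [ 599.7327088  -113.15927945]
lid 0.91 [258. 193.  72.  76.] [ 527.3 -116.5  126. ]
lid 0.91 [351. 158.  41.  33.] [ 597.7 -105.5  126. ]
lid_line 0.78 [349. 154.  45.  37.] [ 597.  -102.7  126. ]
lid_line 0.64 [259. 195.  64.  75.] [ 527.8 -118.   126. ]
lid_line 0.64 [262. 180. 101. 108.] [ 532.6 -107.4  126. ]
jar 0.9 [261. 180. 104. 108.] [ 531.5 -107.   126. ]<stdin>:6: RuntimeWarning: invalid value encountered in scalar divide
```

View pics/wjar2c.png

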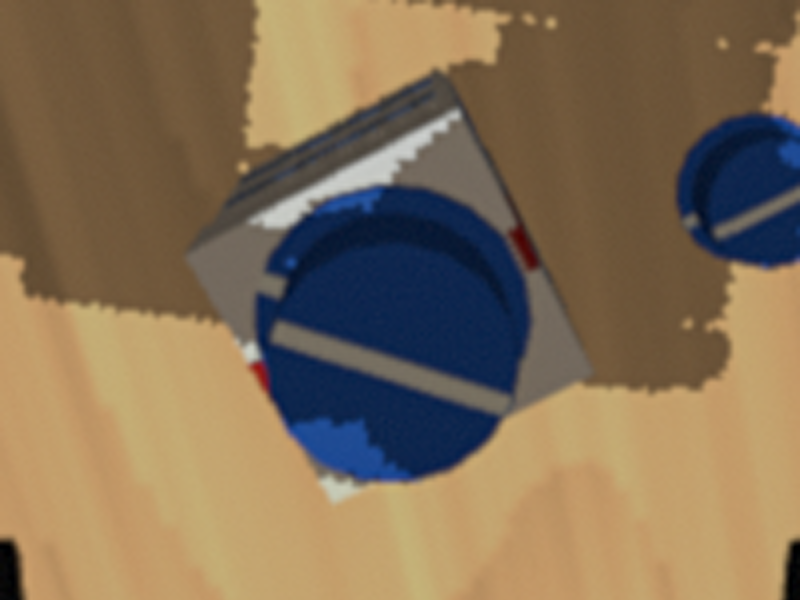

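Run:
```python
from h import *
ang=lambda d:np.degrees(np.arctan2(d[1],d[0])).round(1)
im=cv2.imread("pics/wblock.png");M=np.load("blockM.npy")
# white heads
w=((im.min(2).astype(int)>75)&(im.max(2).astype(int)-im.min(2)<45)).astype(np.uint8);w[:125]=0;w[240:]=0;w[:,:205]=0;w[:,325:]=0
n,l,st,ce=cv2.connectedComponentsWithStats(w)
print([(ce[i].round(1).tolist(),st[i,4]) for i in range(1,n) if st[i,4]>5])
def sq(name,M,px,z):
    P=np.array([wray(M,*p,z)[:2] for p in px]);print(name,P.round(1).tolist(),P.mean(0).round(1),[ang(P[(i+1)%4]-P[i]) for i in range(4)],[np.linalg.norm(P[(i+1)%4]-P[i]).round(1) for i in range(4)])
sq("screws",M,((253,139),(312,179.5),(270,232.5),(213.5,196)),30)
sq("outer",M,((253.5,127),(319.5,177.5),(272,239),(207,195.5)),30)
M=np.load("jar2M.npy");f=lambda x,y:(160+x/4,110+y/4)
sq("jar",M,[f(188,255),f(462,110),f(592,375),f(335,503)],92)
a,b=[wray(M,*f(*p),126)[:2] for p in((275,332),(510,405))];print("line",a,b,(a+b)/2,ang(b-a),np.linalg.norm(b-a))
a,b=[wray(M,*f(*p),90)[:2] for p in((258,373),(525,248))];print("marks",a,b,(a+b)/2,ang(b-a))
```

```text
[([253.1, 138.6], np.int32(57)), ([311.4, 178.7], np.int32(29)), ([213.4, 195.0], np.int32(25)), ([269.9, 232.0], np.int32(46))]
screws [[484.0, 176.9], [571.9, 140.7], [534.0, 53.8], [447.4, 90.3]] [509.3 115.4] [np.float64(-22.4), np.float64(-113.6), np.float64(157.2), np.float64(67.1)] [np.float64(95.1), np.float64(94.8), np.float64(94.0), np.float64(94.1)]
outer [[481.5, 191.9], [581.0, 145.5], [539.0, 44.6], [438.7, 89.1]] [510.  117.8] [np.float64(-25.1), np.float64(-112.6), np.float64(156.1), np.float64(67.4)] [np.float64(109.8), np.float64(109.3), np.float64(109.7), np.float64(111.4)]
jar [[487.2, -100.8], [549.1, -84.2], [564.4, -145.8], [503.6, -162.5]] [ 526.1 -123.3] [np.float64(15.0), np.float64(-76.1), np.float64(-164.7), np.float64(104.8)] [np.float64(64.1), np.float64(63.5), np.float64(63.1), np.float64(63.8)]
line [ 506.2142999  -111.36969418] [ 545.52169496 -135.21957917] [ 525.86799743 -123.29463668] -31.2 45.9770412362209
marks [ 494.38922556 -129.83458022] [ 555.95784397 -115.62430602] [ 525.17353476 -122.72944312] 13.0
```

Jar at (526,-123) with yaw 14.6°; its measured sides of about 64 mm match. The lid line is about 46° clockwise of the jar's x. Block centre is (509,115) with yaw -22.8°. Grip, lift, carry.

```bash
cat >> h.py <<'E'
def st(m):
    o=get_obs();print(m,"t",round(o["t"],2),o["tcp_pos"].round(1),o["ee_rot"].round(1),"F",np.round(o["wrist_force"],1),"M",np.round(o["moment"],2),"w",round(o["grip_width"],1),"gf",np.round(o["grip_force"],1))
E
python3 - <<'E'
from h import *
goto([526,-123.3,160],[180,0,80]);st("above")
move_l([526,-123.3,100],speed=80);st("down")
grip(40,80);st("gripped")
move_l([526,-123.3,190],speed=90);st("lifted")
goto([509.3,115.4,190],[180,0,42.6]);wait(.3);st("over block")
for c in ("top","scene"):
    im=get_image(c); save(im,"carry_"+c)
a=cv2.imread("pics/carry_scene.png")[90:240,150:350];cv2.imwrite("pics/carry.png",cv2.resize(a,(800,600)))
E
```

```text
above t 5.88 [ 524.  -122.5  158.2] [-1.797e+02 -1.000e-01  7.990e+01] F [0.7 0.1 0.8] M [-0.   -0.02 -0.02] w 85.3 gf 0.0
down t 6.78 [ 526.4 -123.5  100.3] [180.   0.  80.] F [ 0.3 -1.  -0.6] M [-0.03 -0.02  0.06] w 85.3 gf 0.0
gripped t 7.22 [ 526.4 -123.4  101.1] [180.   0.  80.] F [-2.3  0.9  5.7] M [ 0.09  0.35 -0.03] w 45.7 gf 81.6
lifted t 8.38 [ 525.2 -123.   189. ] [-179.9   -0.    80. ] F [ 0.2 -0.8 -6.8] M [-0.02 -0.02 -0.03] w 45.7 gf 82.7
over block t 9.7 [509.6 114.5 190. ] [180.    0.   42.5] F [ 0.1  1.4 -7.7] M [-0.03 -0.01 -0.02] w 45.4 gf 82.7
```

View pics/carry.png

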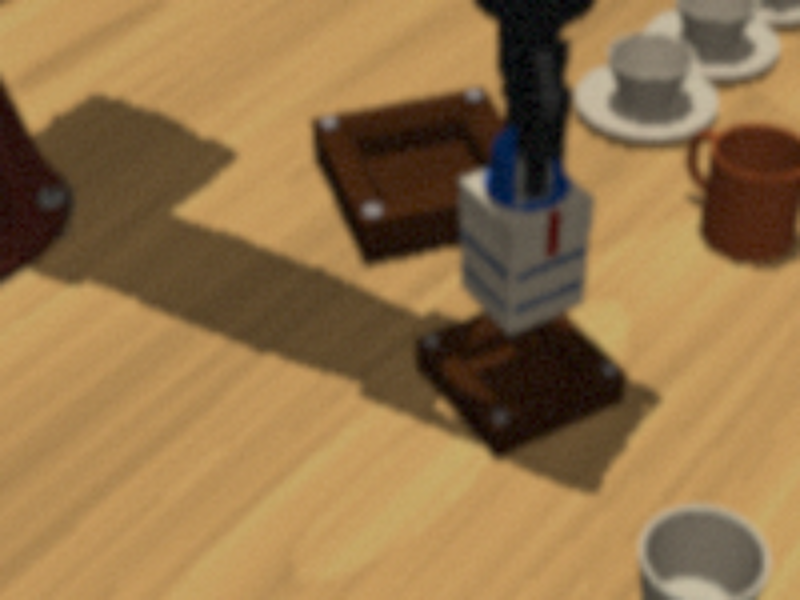

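The jar hangs upright under the gripper at (525,230), with its faces parallel to the block's. I'll lower it while watching the force.

Run:
```python
from h import *
move_l([509.3,115.4,142],speed=100);st("z142")
for z in(134,127,120,114,110,108.5,107):
    move_l([509.3,115.4,z],speed=50);st(z)
    if get_obs()["wrist_force"][2]>25: break
```

```text
z142 t 10.43 [509.5 115.5 142.1] [180.   -0.   42.6] F [ 0.2  0.4 -5.5] M [ 0.01 -0.03  0.  ] w 45.7 gf 82.8
134 t 10.74 [509.  115.4 133.8] [-180.     0.    42.6] F [-0.1  0.5 -7.5] M [-0.04  0.03  0.04] w 45.7 gf 82.7
127 t 11.03 [508.7 115.3 126.4] [-1.799e+02  1.000e-01  4.260e+01] F [-0.2 -0.2 -6.5] M [-0.   -0.02 -0.03] w 45.7 gf 82.8
120 t 11.32 [508.7 115.3 119.3] [-1.799e+02  1.000e-01  4.260e+01] F [-0.4  0.2 -6.2] M [-0.02  0.03 -0.01] w 45.7 gf 82.8
114 t 11.59 [508.7 115.3 113.4] [-1.80e+02  1.00e-01  4.26e+01] F [-0.2 -1.1 -7. ] M [-0.02  0.    0.02] w 45.7 gf 82.8
110 t 11.84 [508.9 115.4 109.6] [-180.     0.    42.6] F [-0.2 -0.6 -5.7] M [-0.   -0.01  0.  ] w 45.8 gf 82.8
108.5 t 12.09 [509.6 115.5 109.2] [180.   -0.   42.6] F [-1.3  0.2 -2.4] M [ 0.06  0.3  -0.06] w 46.0 gf 83.3
107 t 12.34 [509.9 115.5 109.1] [180.   -0.   42.6] F [-4.3  0.2  6. ] M [0.01 0.91 0.04] w 46.0 gf 84.2
```

It slid in freely and bottomed at 109 mm, which is the gripping height plus 8. Now unscrewing.

Run:
```python
from h import *
for a in(10,20,30,40,46,50):
    q=solve_ik([509.5,115.4,107.5],[180,0,42.6+a]); 
    move_l([509.5,115.4,107.5 if a<45 else 108.5],[180,0,42.6+a]);st(a)
wait(.3);st("end")
save(get_image("scene"),"turned")
a=cv2.imread("pics/turned.png")[110:230,210:370];cv2.imwrite("pics/turnedc.png",cv2.resize(a,(800,600)))
```

```text
10 t 12.67 [510.5 115.5 109.1] [ 1.799e+02 -1.000e-01  5.250e+01] F [-2.8 -0.3  6.6] M [0.   0.68 0.11] w 46.0 gf 83.8
20 t 12.99 [511.1 115.6 109.3] [ 1.798e+02 -1.000e-01  6.250e+01] F [-1.6  1.2  5.7] M [0.02 0.48 0.15] w 45.8 gf 83.9
30 t 13.32 [511.7 115.9 109.9] [ 1.798e+02 -1.000e-01  7.250e+01] F [-3.   1.   6.5] M [0.1  0.45 0.12] w 45.8 gf 84.1
40 t 13.64 [512.  116.2 111.5] [ 1.798e+02 -1.000e-01  8.250e+01] F [-5.1  1.  13.6] M [0.2  1.12 0.25] w 46.0 gf 84.9
46 t 13.9 [512.  116.1 111.5] [ 1.797e+02 -1.000e-01  8.850e+01] F [-2.7  1.5  9.6] M [0.16 0.64 0.11] w 45.9 gf 84.3
50 t 14.15 [512.1 115.9 111.5] [179.7  -0.   92.5] F [-2.9  0.9  8.4] M [0.09 0.6  0.05] w 45.6 gf 84.3
end t 14.45 [512.1 115.9 111.5] [179.7  -0.   92.5] F [-2.6  0.8  9.4] M [0.07 0.64 0.1 ] w 45.9 gf 84.3
```

View pics/turnedc.png

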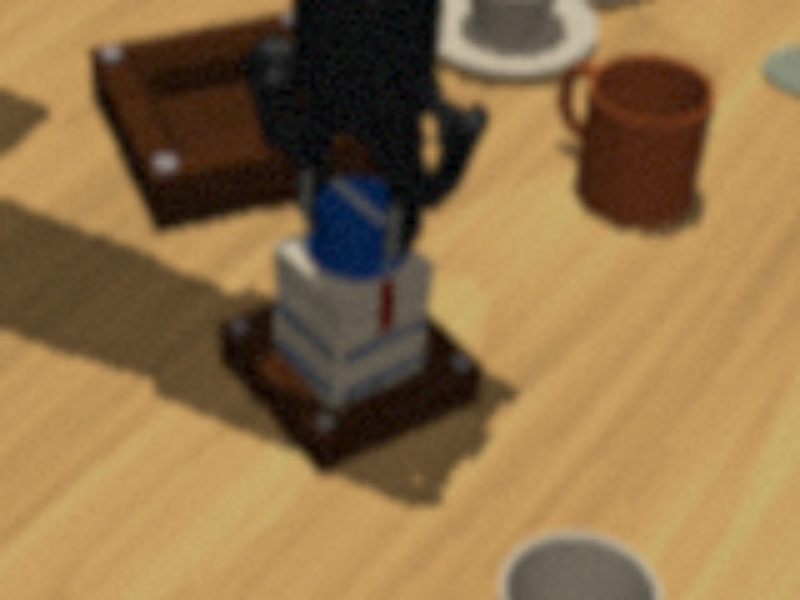

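The lid rose about 2 mm between 30° and 40°. The picture shows the jar still seated and square at (350,330), with the lid line pointing towards the red mark at (388,305). I'll lift carefully and check the weight.

Run:
```python
from h import *
p=get_obs()["tcp_pos"]
for z in(112.5,115,119):
    move_l([510.5,115.5,z],speed=30);wait(.15);st(z)
    if get_obs()["wrist_force"][2]<-12: break
```

```text
112.5 t 14.93 [510.5 115.5 112.1] [180.    0.   92.6] F [ 0.3 -0.  -0.8] M [-0.03 -0.01 -0.03] w 45.9 gf 83.3
115 t 15.33 [510.5 115.5 115. ] [180.   -0.   92.6] F [ 0.8 -0.4 -0.8] M [-0.01 -0.    0.  ] w 45.8 gf 83.3
119 t 15.77 [510.5 115.5 119. ] [180.   -0.   92.6] F [-0.   0.3 -1.3] M [-0.01  0.01  0.04] w 46.0 gf 83.3
```

Only the lid's 0.9 N hangs on the gripper, so it is free. Drawing it up to about 35 mm above the rim.

Run:
```python
from h import *
move_l([510.5,115.5,157],speed=50);wait(.3);st("up")
save(get_image("scene"),"fin")
a=cv2.imread("pics/fin.png")[90:240,190:390];cv2.imwrite("pics/finc.png",cv2.resize(a,(800,600)))
```

```text
up t 16.98 [510.3 115.5 156.7] [-180.     0.    92.6] F [-0.4  0.4 -1.5] M [-0.08 -0.01  0.02] w 45.9 gf 83.3
```

View pics/finc.png

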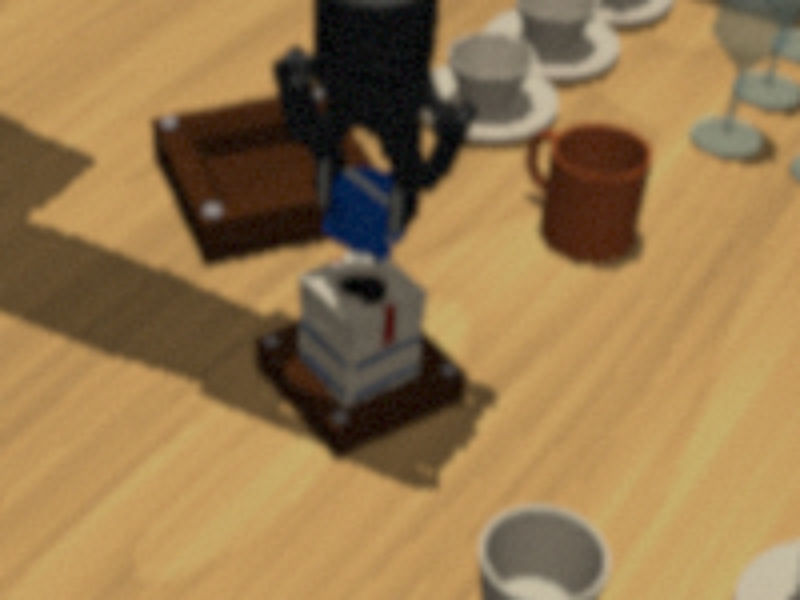

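The jar stands seated and open at (360,320), with the lid held above it at (362,210). The mug and cup look untouched.

```bash
python3 -c "
from h import *
st('final');print(sign_off())"
```

```text
final t 17.02 [510.3 115.5 156.7] [-180.     0.    92.6] F [-0.2 -0.4 -1. ] M [-0.02 -0.01 -0.01] w 45.8 gf 83.3
the job is handed in; nothing more can be done
None
```

I seated the jar in the 112 mm block and unscrewed its lid, and the gripper is holding the lid, slightly tilted, about 35 mm above the open jar; I handed the job in at 17 s and no verdict came back.

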